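# Turn a closed casting mould and its board over together

## Task

A blue mould with a wooden board lying on it as its cover leans on the dark steel rest, a cast medallion loose inside. Grip mould and board together as one, lift the pair, turn it over in the air so that the medallion drops onto the board, and stand the pair squarely on the orange rest: its low edge on the ledge, the board lying flat against the cork and the mould on top. Keep the two closed all the way, do not let go before the pair stands on the orange rest, and leave the jar, dish and weight alone.

Things in the scene. Friction and masses are not known exactly. Their poses are not given: they have to be found in the camera images.
- rest_a: Start rest (dark steel, black rubber face), fixed, 110 mm wide (x), 125 deep; origin at the centre of its underside, z up. Face: 8 mm plate, 80 mm long up the slope, inclined 50 deg from horizontal, rising towards +y: up-slope (0, 0.643, 0.766), face normal (0, -0.766, 0.643) in its frame. At its low end a ledge 38 mm high stands square to the face.
- rest_b: Goal rest (bright orange, cork face), fixed, empty at the start. Same shape, sizes and axes as the dark rest, but turned about half round (within 52 deg), so the two slope opposite ways. The pair, 140 mm long on an 80 mm face, overhangs the plate's upper end; the space under the overhang is open.
- corner_a (a point): On the dark rest: middle of the inner corner line (along the rest's x) where sloping face meets ledge; at (0, -45, 18) mm in the rest's frame.
- corner_b (a point): The same point on the orange rest: middle of the inner corner line where cork face meets ledge.
- mould: Blue open mould, 90 (x) by 140 (y) by 24 mm (z), about 0.35 kg; origin at the centre of its underside, z to its open side. Floor 8, walls 12, cavity 66 x 116 x 16 mm. At the start its underside lies on the dark rest's face, its -y end on the ledge. Once turned over on the orange rest, z points into that face and either end may stand on the ledge.
- board: Pale wooden board, 90 (x) by 140 (y) by 10 mm (z), about 0.15 kg, lying loose on the mould edge to edge as its cover; origin at the centre of the face that meets the mould's rim, z away from the mould. A pad 60 x 110 x 4 mm on that face reaches into the cavity (3 mm play). Mould and board together are 34 mm thick.
- medallion: Brass cast disc, 54 mm across, 7 mm thick, about 0.1 kg, hidden loose in the mould's cavity (5 mm free play in thickness); origin at the centre of its underside, z along its axis.
- jar: Amber glass jar with brass cap, 52 mm across, 60 mm tall, origin under its centre. Bystander.
- dish: White ceramic bowl, 80 mm across, 30 mm tall, origin under its centre. Bystander.
- weight: Round steel bench weight with a knob, 60 mm across, 55 mm tall, origin under its centre. Bystander.
Mind the look-alikes: they are no part of the job. There is more than one size of the mould; the job needs the smaller. Several things have the shape of the rest_a; the one meant has the colours described above.

How it is judged (in metres and radians):
On the way, in this order (a step that is already met when the one before it is completed fails the run):
1. mould and board gripped together and lifted clear of the dark rest (contact force between each of mould, board and the fingers above 1 N and contact force between each of mould, board and rest_a below 0.05 N), for 0.2 s.
2. pair turned over in the grip, mould above board (contact force between each of mould, board and the fingers above 1 N and angle between each of mould, board's own z axis and vertical above 2.05 rad and contact force between each of board, mould and rest_b below 0.05 N), for 0.1 s.
3. pair set on the orange rest while still gripped (contact force between each of mould, board and the fingers above 1 N and contact force between any of board, mould and rest_b above 0.5 N and y of board in the frame of rest_b between -0.0227 and 0.0073 m and z of board in the frame of rest_b between 0.0631 and 0.0931 m), for 0.05 s.
At the end, for the whole second after the job is handed in: Board flat on the orange rest (tilt within 5 deg, place on slope and height within 8 mm, sideways within 20 mm, squared within 7 deg), touching it; mould upside down on top, edges within 6 mm and closed within 4 mm; medallion inside, dropped onto the board; all at rest (x of board in the frame of rest_b between -0.02 and 0.02 m and y of board in the frame of rest_b between -0.0157 and 0.0003 m and z of board in the frame of rest_b between 0.0701 and 0.0861 m and angle between mould's own z axis and vertical between 2.1789 and 2.3589 rad and angle between board's own z axis and vertical between 2.1789 and 2.3589 rad and angle between the x axis of board and the x axis of rest_b, either way round below 0.12 rad and contact force between board and rest_b above 0.3 N and x of board in the frame of mould between -0.006 and 0.006 m and y of board in the frame of mould between -0.006 and 0.006 m and z of board in the frame of mould between 0.02 and 0.028 m and x of medallion in the frame of mould between -0.012 and 0.012 m and y of medallion in the frame of mould between -0.037 and 0.037 m and z of medallion in the frame of mould between 0.0105 and 0.018 m and linear speed of each of mould, board below 0.02 m/s and angular speed of board below 0.2 rad/s).
It fails at once if mould and board come apart (more than 12 mm) (z of board in the frame of mould above 0.036 m).
It fails at once if medallion falls out of the mould (distance between medallion and mould above 0.06 m).
It fails at once if jar, dish or weight disturbed (moved over 15 mm) (distance of any of jar, dish, weight from where it was at the start of the episode above 0.015 m).
It also fails if it takes over 53 s, if anything falls off the work surface, if the arm or the gripper's body presses on something with over 40 N, if the wrist force passes 120 N, or if a joint passes its speed limit or range.

## Robot

A 6-joint arm with a two-finger parallel gripper is mounted at the origin on the work surface. World frame = base frame: x ahead of the robot, y to its left, z up, the work surface at z = 0. Lengths are in m, angles in degrees, forces in N, time in s.
With the tool pointing down it reaches from about 0.375 to 0.9 m from the base axis. Payload 3.1 kg.
Tool frame: the origin (TCP) lies at the very end of the fingers, on their centre line; the grasp point (between the pads) lies 19 mm behind it (grip_point_offset is the distance from the TCP to the grasp point, in m); y points along the fingers, x is the direction in which the jaws open and shut, and the axes are right-handed (so a half turn about y gives the same grasp; the last joint's range is limited). The gripper opens to 87 mm and grips with 3 to 60 N. Pads are 19 mm wide; open, the fingers measure 117 mm over their backs; the gripper's body (75 mm by 190 mm) begins 51 mm behind the grasp point.
Start: joints at [-79.326, 30.224, 82.088, -0, 67.689, -10.227], TCP at [0.223, -0.584, 0.184] pointing down, gripper open.
Joint ranges: [-176.69, 176.69], [-43.24, 126.21], [12.49, 139.97], [-82, 262], [0, 151.66], [-163.58, 163.58]. Speed limits (degrees/s): [159.86, 159.86, 180, 180, 180, 180].

## Interface

Orientations are given as a 3x3 rotation matrix whose columns are the frame's x, y, z axes.
In Python, from rig import * gives the robot as it stands.
- The arm moves only by the tool send_rows, never from a script. Its argument "moves" is text: rows parted by semicolons, each of 5 numbers parted by spaces: the finger opening in mm, from 0 to 87, then the shift along the tool's x, y, z in mm, then the turn about the tool's y in degrees. In form: fingers dx dy dz yaw; .... A call has 1 to 20 rows; each row shifts and turns the commanded pose from where the row before left it, along the tool's axes as they then stand; what a row does not reach is not made up. A row lasts 1/12 s, in which the tool goes at most 41.7 mm and 7.16 degrees, less where a joint would pass 70% of its speed; a pose out of reach is approached as far as the arm can. A call is refused whole if a number of a shift passes 41.7 or a number of a turn 7.16, either way. A call with a gripper value outside its range is refused whole. The fingers move at their own pace and stop on an object; the grip force is fixed at half the most. Time passes only in rows, so rows that do not move let the fingers close. It gives the time, the measured TCP pose, the force and the opening at its end, in the units of the state.
- read_state(): the state, without advancing time (a new reading comes with each control period).
- capture(name): name is "scene" or "top"; returns a dict with "image" (400x640x3 uint8, blue, green, red), "z_map" (400x640 float32, m along the optical axis (not along the pixel's ray), 0 where there is no reading), "mtx" (3x3 intrinsics, pixels), "distortion" ([k1, k2, p1, p2, k3] as OpenCV has them; the pictures are not rectified), "origin" and "rotation" of the camera in the world. Camera axes: x right, y up, looking along -z (the intrinsics and any distortion apply to the point x, -y, -z); pixel columns grow to the right and rows downward; lengths in m; the calibration is good to about 2 mm. A picture is of the moment at which its call begins.
- hand_in(): hands the job in, once; it reports no verdict.
Trained networks look in a picture, given as the dict that the camera call returned (one of the last four; its "shot" number tells which), for a name from the list of things; names that differ only in an ending like _2 or _b are one class to them, and where a whole thing is asked for, a point or a joint stands for the part that bears it (a point fixed in the world has none). Each returns a list of dicts, best first, with "p" (0 to 1); they miss things now and then, are a little off and sometimes report something else, mostly with a low value. They report only what shows in the picture. A call takes as long as a camera call. They do not tell look-alikes from the thing itself.
- search_frame(picture, name): "bbox" ([left, top, right, bottom] in pixels, round what is visible of it).
- masks_of(picture, name): "region" (400x640 bool, what is visible of it) and "bbox" ([left, top, right, bottom] in pixels, round what is visible of it).
- mark_of(picture, name): "pixel" ([row, column] in pixels: a listed point, or the origin of a listed thing).
The state is a dict: "time_s": time; "joint_positions": joint angles; "qvel": joint speeds; "tau": joint torques, N m; "position": TCP position; "tcp_rot": TCP orientation; "force": force on the tool from outside, world axes, zero at the start; "moment": the same for the moment, N m; "opening": opening from 0.0 (shut) to 1.0 (fully open).
Only numpy, scipy, OpenCV 4.12 (cv2) and the standard library are available. Lean on these libraries where they do the work, as an engineer would, in place of code of your own. Each camera call takes 0.05 s, during which the arm holds its last target. There are 200 camera calls.

## Working session

There is one attempt and no reset: what is moved stays moved. The work goes in short steps, Python scripts to look and compute and a tool call to move; the robot and the scene stay as the last step left them, time stands still between calls to the robot, and variables do not carry over. Pictures are saved under pics/ and viewed, about 8 in all and at most 12, crops included, and the job is handed in when it is done.

Besides the shell and the picture viewer there is one more tool, called after "Call:" in YAML: its name, and indented under it one key for each argument. send_rows: Moves the arm, as the interface text tells. Its arguments: {"type":"object","properties":{"moves":{"type":"string"}},"required":["moves"]}

```bash
ls; mkdir -p pics
python3 - <<'E'
from rig import *
import cv2,numpy as np
s=read_state();print(s)
for n in("scene","top"):
    c=capture(n);cv2.imwrite(f"pics/{n}0.png",c["image"]);np.savez(f"{n}0.npz",**{k:c[k] for k in("image","z_map","mtx","distortion","origin","rotation")})
    print(n,c["origin"],c["rotation"],c["mtx"],c["distortion"])
    for t in("rest_a","rest_b","mould","board","jar","dish","weight"):
        print(t,[(np.round(d["bbox"]),round(d["p"],2)) for d in search_frame(c,t)])
    for t in("corner_a","corner_b"): print(t,[(d["pixel"],round(d["p"],2)) for d in mark_of(c,t)])
E
```

```text
pics
{'time_s': 0.0, 'joint_positions': array([-7.93252496e+01,  3.02779269e+01,  8.21558137e+01, -1.91347381e-03,
        6.76870333e+01, -1.02288465e+01]), 'qvel': array([ 0.02229559,  0.02502938, -0.02332403,  0.00406119, -0.13568891,
        0.052312  ]), 'tau': array([ 1.57083291e-04, -4.40043247e+01, -1.76588291e+01,  6.32371707e-02,
        5.81593614e-02, -1.61073958e-04]), 'position': array([ 0.22284928, -0.58306609,  0.18258602]), 'tcp_rot': array([[ 3.56808084e-01, -4.20815410e-04,  9.34177614e-01],
       [-9.34175393e-01,  2.06570102e-03,  3.56808166e-01],
       [-2.07988202e-03, -9.99997778e-01,  3.43943421e-04]]), 'force': array([ 0.52368928,  0.35337176, -0.02532528]), 'moment': array([0.04421531, 0.02030821, 0.02308719]), 'opening': 0.999673030856746}
scene [ 0.95467225 -0.62693802  0.9146647 ] [[ 0.78363234 -0.48762353  0.38489434]
 [ 0.62098284  0.59757019 -0.50723779]
 [ 0.0173397   0.63650072  0.77108117]] [[450.66295322   0.         327.29318003]
 [  0.         450.66295322 197.40382388]
 [  0.           0.           1.        ]] [-0.06106144  0.          0.   
[... 1208 characters left out ...]
.]), 0.98), (array([414., 119., 474., 173.]), 0.74), (array([205., 184., 267., 244.]), 0.73), (array([204.,  77., 237., 110.]), 0.19)]
rest_b [(array([338., 156., 398., 204.]), 0.98), (array([414., 119., 474., 173.]), 0.74), (array([205., 184., 267., 244.]), 0.73), (array([204.,  77., 237., 110.]), 0.19)]
mould [(array([348., 156., 358., 195.]), 0.9), (array([351., 225., 432., 320.]), 0.89)]
board [(array([356., 154., 397., 200.]), 0.92)]
jar [(array([273.,  90., 291., 113.]), 0.78)]
dish [(array([204.,  80., 234., 112.]), 0.88)]
weight [(array([371.,  82., 400., 111.]), 0.92)]
corner_a [([215.0, 249.6], 0.97), ([147.1, 455.2], 0.59)]
corner_b [([215.0, 249.6], 0.97), ([147.1, 455.2], 0.59)]
```

View pics/scene0.png

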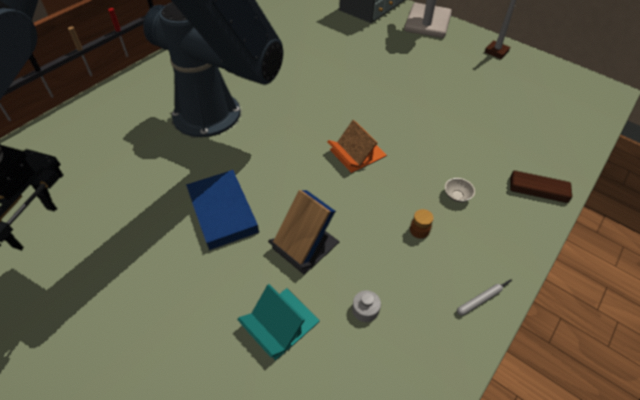

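View pics/top0.png

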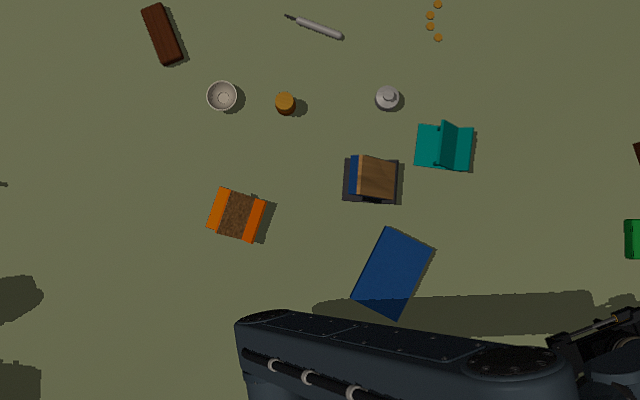

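The scene picture shows the pair on the dark rest near (305,230), the orange rest near (355,150), and the teal rest and larger blue mould, which are look-alikes. In the top picture they sit at (370,180) and (238,215). Next I'll measure them from depth.

```bash
cat > h.py <<'E'
import numpy as np,cv2
def load(n):
    return dict(np.load(n+".npz"))
def cloud(c):
    H,W=c["z_map"].shape
    v,u=np.mgrid[0:H,0:W]
    p=cv2.undistortPoints(np.stack([u,v],-1).reshape(-1,1,2).astype(float),c["mtx"],c["distortion"]).reshape(H,W,2)
    z=c["z_map"]; X=np.stack([p[...,0]*z,-p[...,1]*z,-z],-1)
    P=X@c["rotation"].T+c["origin"]; P[z<=0]=np.nan
    return P
def project(c,P):
    q=(np.atleast_2d(P)-c["origin"])@c["rotation"]; q=q*[1,-1,-1]
    return cv2.projectPoints(q,np.zeros(3),np.zeros(3),c["mtx"],c["distortion"])[0].reshape(-1,2)
E
python3 - <<'E'
from h import *
for n in("scene0","top0"):
    c=load(n);P=cloud(c);im=c["image"];hsv=cv2.cvtColor(im,cv2.COLOR_BGR2HSV)
    boxes={"scene0":{"A":(268,185,340,275),"B":(325,115,390,175)},"top0":{"A":(338,150,402,206),"B":(200,180,272,246)}}[n]
    print(n,"table z",np.nanmedian(P[...,2]))
    for k,(l,t,r,b) in boxes.items():
        Q=P[t:b,l:r];h=Q[...,2]>0.012
        pts=Q[h];pix=im[t:b,l:r][h]
        # normals by local gradients
        du=np.roll(Q,-1,1)-np.roll(Q,1,1);dv=np.roll(Q,-1,0)-np.roll(Q,1,0)
        N=np.cross(du,dv);N/=np.linalg.norm(N,axis=-1,keepdims=True);N*=np.sign(N[...,2:3])
        N=N[h]
        ok=np.isfinite(N).all(1)
        # greedy plane ransac
        rem=np.ones(len(pts),bool);rng=np.random.default_rng(0)
        for it in range(4):
            idx=np.where(rem)[0]
            if len(idx)<60:break
            best=None
            for _ in range(400):
                a=pts[rng.choice(idx,3,False)];m=np.cross(a[1]-a[0],a[2]-a[0]);l_=np.linalg.norm(m)
                if l_<1e-6:continue
                m/=l_;i=idx[abs((pts[idx]-a[0])@m)<0.002]
                if best is None or len(i)>len(best):best=i
            q=pts[best];cen=q.mean(0);m=np.linalg.svd(q-cen)[2][2];m*=np.sign(m[2])
            az=np.degrees(np.arctan2(m[1],m[0]))
            print(k,len(best),"cen",cen.round(4),"n",m.round(3),"tilt",np.degrees(np.arccos(m[2])).round(1),"az",az.round(1),"bgr",np.median(pix[best],0),"min",q.min(0).round(3),"max",q.max(0).round(3))
            rem[best]=False
E
```

```text
scene0 table z 0.0005437283390216097
A 1724 cen [ 0.5511 -0.1939  0.0936] n [-0.064 -0.764  0.642] tilt 50.0 az -94.8 bgr [47. 73. 98.] min [ 0.491 -0.249  0.034] max [ 0.601 -0.145  0.149]
A 428 cen [ 0.5954 -0.1839  0.0762] n [ 0.993 -0.11   0.046] tilt 87.4 az -6.3 bgr [31. 21. 17.] min [ 0.588 -0.249  0.013] max [ 0.602 -0.128  0.143]
A 315 cen [ 0.5472 -0.2117  0.0752] n [-0.042 -0.734  0.678] tilt 47.3 az -93.2 bgr [44. 68. 91.] min [ 0.492 -0.251  0.035] max [ 0.602 -0.145  0.146]
A 163 cen [ 0.5521 -0.1348  0.1356] n [0.046 0.647 0.761] tilt 40.4 az 86.0 bgr [91. 71. 63.] min [ 0.509 -0.153  0.123] max [ 0.598 -0.121  0.15 ]
B 625 cen [0.4615 0.1494 0.0492] n [-0.223 -0.739  0.636] tilt 50.5 az -106.8 bgr [41. 66. 93.] min [0.401 0.107 0.012] max [0.523 0.188 0.081]
B 197 cen [0.4747 0.1386 0.046 ] n [-0.221 -0.734  0.643] tilt 50.0 az -106.7 bgr [41. 66. 93.] min [0.4   0.102 0.014] max [0.52  0.18  0.082]
B 155 cen [0.4478 0.1064 0.034 ] n [0.191 0.593 0.782] tilt 38.5 az 72.1 bgr [ 37.  84. 178.] min [0.389 0.081 0.014] max [0.505 0.141 0.046]
B 153 cen [0.4546 0.1592 0.05
[... 628 characters left out ...]
7  0.0612] n [-0.051 -0.768  0.638] tilt 50.3 az -93.8 bgr [14. 11.  9.] min [ 0.494 -0.216  0.018] max [ 0.606 -0.125  0.131]
B 878 cen [0.4605 0.1451 0.0498] n [-0.239 -0.726  0.645] tilt 49.8 az -108.2 bgr [29. 54. 78.] min [0.402 0.104 0.016] max [0.519 0.187 0.083]
B 356 cen [0.4466 0.1052 0.0327] n [0.204 0.583 0.786] tilt 38.1 az 70.8 bgr [  0.  69. 156.] min [0.393 0.075 0.016] max [0.503 0.14  0.046]
B 193 cen [0.4628 0.15   0.0516] n [-0.235 -0.726  0.647] tilt 49.7 az -108.0 bgr [28. 55. 78.] min [0.4   0.113 0.013] max [0.521 0.19  0.081]
B 143 cen [0.4557 0.1467 0.0544] n [-0.242 -0.722  0.648] tilt 49.6 az -108.5 bgr [28. 54. 78.] min [0.405 0.101 0.018] max [0.516 0.182 0.085]
```

Call:
send_rows:
  moves: "87 0 -20 0 0; 87 0 -20 0 0; 87 0 -20 0 0"

```text
time_s: 1.25
position: [0.2229, -0.5835, 0.2438]
tcp_rot: [[0.357, -0.0, 0.934], [-0.934, 0.001, 0.357], [-0.001, -1.0, 0.0]]
force: [-0.4, -0.1, 0.7]
opening: 1.001
```

Both faces tilt 50°, with normal azimuths of −94.4° (dark) and −107.8° (orange). So they slope almost the same way, although the brief says opposite. Rows only allow a turn about the finger axis, which points straight down, so I need to know what the arm does at its reach limit. I'll push outward over free space to see.

Call:
send_rows:
  moves: "87 40 0 0 0; 87 40 0 0 0; 87 40 0 0 0; 87 40 0 0 0; 87 40 0 0 0; 87 40 0 0 0; 87 40 0 0 0; 87 40 0 0 0; 87 40 0 0 0; 87 40 0 0 0; 87 40 0 0 0"

```text
time_s: 2.17
position: [0.3419, -0.8953, 0.2106]
tcp_rot: [[0.356, 0.029, 0.934], [-0.931, -0.075, 0.357], [0.08, -0.997, 0.001]]
force: [-0.5, -0.6, -0.1]
opening: 1.0
```

```bash
python3 -c "
from rig import *
s=read_state();print(s['joint_positions'].round(2),s['position'],s['tcp_rot'].round(3).tolist(),s['time_s'])"
```

```text
[-75.96  61.37  12.68   0.6  101.39  -6.72] [ 0.34192048 -0.8952734   0.21055027] [[0.356, 0.029, 0.934], [-0.931, -0.075, 0.357], [0.08, -0.997, 0.001]] 2.1667
```

It tilts and the tilt persists. I'll keep pushing to see whether it accumulates.

Call:
send_rows:
  moves: "87 40 0 0 0; 87 40 0 0 0; 87 40 0 0 0; 87 40 0 0 0; 87 40 0 0 0; 87 40 0 0 0"

```text
time_s: 2.67
position: [0.3632, -0.9512, 0.1971]
tcp_rot: [[0.347, 0.084, 0.934], [-0.908, -0.22, 0.357], [0.235, -0.972, 0.0]]
force: [0.4, -0.0, -0.3]
opening: 0.998
```

```bash
python3 -c "
from rig import *
s=read_state();print(s['joint_positions'].round(2),s['position'],s['tcp_rot'].round(3).tolist(),s['time_s'])"
```

```text
[-75.91  62.77  12.59   1.61  91.14  -6.58] [ 0.36323293 -0.95122114  0.1970569 ] [[0.347, 0.084, 0.934], [-0.908, -0.22, 0.357], [0.235, -0.972, 0.0]] 2.6667
```

Pushing past the reach limit keeps tilting the tool outward, at about 1.5° per row, and the result is kept. The interface text covers this ("approached as far as the arm can"). So I can lean the tool about 40° along the slope, grip the overhanging end, and turn about the finger axis. First I'll check free space on the −y side and start a kinematic fit.

```bash
cat > log.py <<'E'
import json,numpy as np
from rig import *
def log():
    s=read_state()
    with open("data.jsonl","a") as f:f.write(json.dumps([s["joint_positions"].tolist(),s["position"].tolist(),s["tcp_rot"].tolist()])+"\n")
    y=s["tcp_rot"][:,1]
    print("t",round(s["time_s"],2),"q",s["joint_positions"].round(1),"p",s["position"].round(4),"tilt",np.degrees(np.arccos(-y[2])).round(2),"az",np.degrees(np.arctan2(y[1],y[0])).round(1),"open",round(s["opening"],3),"F",s["force"].round(1))
    return s
E
python3 - <<'E'
import json
open("data.jsonl","w").write("\n".join(json.dumps(r) for r in [
[[-79.3252496,30.2779269,82.1558137,-0.0019,67.6870333,-10.2288465],[.22284928,-.58306609,.18258602],[[.3568,-.00042,.93418],[-.934175,.0020657,.356808],[-.00208,-.999998,.000344]]],
[[-75.96,61.37,12.68,.6,101.39,-6.72],[.34192,-.89527,.21055],[[.356,.029,.934],[-.931,-.075,.357],[.08,-.997,.001]]]])+"\n")
from log import log
log()
from h import *
P=cloud(load("scene0"));Q=P.reshape(-1,3)
m=(Q[:,2]>0.02)&(Q[:,1]<-0.25);Q=Q[m]
# occupancy summary on 10 cm cells
import collections
d=collections.defaultdict(list)
for p in Q:d[tuple(np.round(p[:2],1))].append(p[2])
for k in sorted(d):
    if len(d[k])>15:print(k,len(d[k]),round(max(d[k]),2),end="; ")
E
```

```text
t 2.67 q [-75.9  62.8  12.6   1.6  91.1  -6.6] p [ 0.3632 -0.9512  0.1971] tilt 13.59 az -69.1 open 0.998 F [ 0.4 -0.  -0.3]
(np.float64(-0.4), np.float64(-0.4)) 939 0.15; (np.float64(-0.4), np.float64(-0.3)) 1609 0.2; (np.float64(0.2), np.float64(-0.6)) 892 0.42; (np.float64(0.2), np.float64(-0.5)) 1845 0.61; (np.float64(0.2), np.float64(-0.4)) 700 0.62; (np.float64(0.2), np.float64(-0.3)) 41 0.04; (np.float64(0.3), np.float64(-0.6)) 769 0.41; (np.float64(0.3), np.float64(-0.5)) 1385 0.62; (np.float64(0.3), np.float64(-0.4)) 560 0.61; (np.float64(0.3), np.float64(-0.3)) 579 0.04; (np.float64(0.4), np.float64(-0.3)) 720 0.04; (np.float64(0.6), np.float64(-0.4)) 1334 0.08; (np.float64(0.6), np.float64(-0.3)) 170 0.08; (np.float64(0.7), np.float64(-0.4)) 958 0.08; (np.float64(0.7), np.float64(-0.3)) 52 0.08; (np.float64(0.8), np.float64(-0.3)) 29 0.04;
```

Call:
send_rows:
  moves: "87 -40 -10 0 0; 87 -40 -20 -40 0; 87 -20 -20 -40 0; 87 0 0 -40 0; 87 0 0 -40 0; 87 0 0 -40 0; 87 0 0 -40 0; 87 0 0 -40 0; 87 0 0 -40 0"

```text
time_s: 3.42
position: [0.0515, -0.9866, 0.2185]
tcp_rot: [[0.347, 0.084, 0.934], [-0.908, -0.22, 0.357], [0.235, -0.972, 0.0]]
force: [0.5, -1.6, 0.1]
opening: 0.998
```

```bash
python3 -c "
from log import *
log()"
```

```text
t 3.42 q [-95.6  57.9  20.6   6.   89.3 -25.9] p [ 0.0515 -0.9866  0.2185] tilt 13.61 az -69.0 open 0.998 F [ 0.5 -1.6  0.1]
```

Call:
send_rows:
  moves: "87 -14 -3 -37 0; 87 -14 -3 -37 0; 87 -14 -3 -37 0; 87 -14 -3 -37 0; 87 -14 -3 -37 0; 87 -14 -3 -37 0; 87 33 9 -21 0; 87 33 9 -21 0; 87 33 9 -21 0; 87 33 9 -21 0; 87 33 9 -21 0; 87 33 9 -21 0"

```text
time_s: 4.42
position: [-0.1912, -1.0475, 0.1778]
tcp_rot: [[0.338, 0.051, 0.94], [-0.87, -0.363, 0.332], [0.358, -0.93, -0.078]]
force: [0.6, 0.0, 0.8]
opening: 1.001
```

```bash
python3 -c "
from log import *
print(log()['tcp_rot'].round(3))"
```

```text
t 4.42 q [-109.5   64.8   12.6    9.8   83.4  -39.3] p [-0.1912 -1.0475  0.1778] tilt 21.51 az -82.0 open 1.001 F [0.6 0.  0.8]
[[ 0.338  0.051  0.94 ]
 [-0.87  -0.363  0.332]
 [ 0.358 -0.93  -0.078]]
```

Call:
send_rows:
  moves: "87 25 0 -30 0; 87 25 0 -30 0; 87 25 0 -30 0; 87 25 0 -30 0; 87 25 0 -30 0; 87 25 0 -30 0"

```text
time_s: 4.92
position: [-0.269, -1.0691, 0.2212]
tcp_rot: [[0.333, 0.011, 0.943], [-0.819, -0.491, 0.296], [0.467, -0.871, -0.155]]
force: [0.2, -0.4, 0.6]
opening: 1.001
```

```bash
python3 -c "
from log import *
print(log()['tcp_rot'].round(3))"
```

```text
t 4.92 q [-113.7   63.5   12.5   12.3   77.2  -43.2] p [-0.269  -1.0691  0.2212] tilt 29.45 az -88.7 open 1.001 F [ 0.2 -0.4  0.6]
[[ 0.333  0.011  0.943]
 [-0.819 -0.491  0.296]
 [ 0.467 -0.871 -0.155]]
```

Call:
send_rows:
  moves: "87 -15 -34 -8 0; 87 -15 -34 -8 0; 87 -15 -34 -8 0; 87 -15 -34 -8 0; 87 -15 -34 -8 0; 87 -15 -34 -8 0; 87 -15 -34 -8 0; 87 -15 -34 -8 0; 87 -15 -34 -8 0; 87 -15 -34 -8 0; 87 -15 -34 -8 0; 87 -15 -34 -8 0; 87 -15 -34 -8 0; 87 -15 -34 -8 0; 87 -15 -34 -8 0; 87 -15 -34 -8 0; 87 -15 -34 -8 0; 87 -15 -34 -8 0; 87 -15 -34 -8 0; 87 -15 -34 -8 0"

```text
time_s: 6.58
position: [-0.5262, -0.5362, 0.7007]
tcp_rot: [[0.335, 0.01, 0.942], [-0.819, -0.49, 0.297], [0.465, -0.872, -0.156]]
force: [-0.1, -0.5, 0.4]
opening: 1.004
```

Run:
```python
from log import *
print(log()['tcp_rot'].round(3))
from scipy.optimize import least_squares
from scipy.spatial.transform import Rotation as Ro
D=[json.loads(l) for l in open("data.jsonl")]
def fk(q,p):
    q=np.radians(q);Rz=lambda a:Ro.from_euler('z',a).as_matrix();Ry=lambda a:Ro.from_euler('y',a).as_matrix()
    R=Rz(q[0]);x=np.array([0,0,p[0]])
    x=x+R@[p[1],p[2],0];R=R@Ry(q[1]);x=x+R@[0,0,p[3]]
    R=R@Ry(q[2]);x=x+R@[p[4],0,p[5]];R=R@Rz(p[10]*q[3]);x=x+R@[p[6],p[9],0]
    R=R@Ry(q[4]);x=x+R@[p[7],0,p[8]];R=R@Rz(q[5])
    return x,R
for sg in(1,-1):
    f=lambda p:np.concatenate([fk(q,np.r_[p,sg])[0]-x for q,x,_ in D]+[1e-2*(np.array(p)-p0)*0.01])
    p0=np.array([.4,.0,.1,.4,0,.4,0,0,.25,0])
    r=least_squares(f,p0);print(sg,r.x.round(4),np.sqrt(np.mean(r.fun**2)))
    for q,x,T in D:
        R=fk(q,np.r_[r.x,sg])[1];print((R.T@np.array(T)).round(2).tolist(),(fk(q,np.r_[r.x,sg])[0]-x).round(4))
```

```text
t 6.58 q [-155.2   29.3   12.9   31.6  120.9  -64.4] p [-0.5262 -0.5362  0.7007] tilt 29.36 az -88.8 open 1.004 F [-0.1 -0.5  0.4]
[[ 0.335  0.01   0.942]
 [-0.819 -0.49   0.297]
 [ 0.465 -0.872 -0.156]]
1 [ 2.742e-01  1.000e-04  1.110e-01  5.880e-01  1.140e-01  3.917e-01
  1.000e-04  1.000e-04  3.444e-01 -0.000e+00] 7.3049208398816936e-06
[[-1.0, -0.0, -0.0], [-0.0, 0.0, 1.0], [0.0, 1.0, 0.0]] [-0. -0.  0.]
[[-1.0, -0.0, 0.0], [0.0, -0.0, 1.0], [0.0, 1.0, -0.0]] [ 0.  0. -0.]
[[-1.0, -0.0, 0.0], [0.0, 0.0, 1.0], [-0.0, 1.0, -0.0]] [-0. -0.  0.]
[[-1.0, -0.0, 0.0], [0.0, 0.0, 1.0], [0.0, 1.0, -0.0]] [-0. -0.  0.]
[[-1.0, -0.0, 0.0], [0.0, 0.0, 1.0], [-0.0, 1.0, -0.0]] [0. 0. 0.]
[[-1.0, -0.0, 0.0], [0.0, 0.0, 1.0], [-0.0, 1.0, -0.0]] [ 0. -0. -0.]
[[-1.0, -0.0, 0.0], [-0.0, 0.0, 1.0], [-0.0, 1.0, -0.0]] [-0. -0.  0.]
-1 [ 0.147  -0.1863  0.098   0.6843  0.6875  0.4372 -0.6154 -0.0753  0.3241
  0.0159] 0.0026570181987693223
[[-1.0, 0.0, 0.0], [0.0, -0.0, 1.0], [0.0, 1.0, 0.0]] [ 0.002   0.0048 -0.0025]
[[-1.0, -0.0, 0.0], [0.0, 0.02, 1.0], [-0.0, 1.0, -0.02]] [ 0.0032 -0.0032 -0.0022]
[[-1.0, -0.01, 0.0], [0.0, 0.06, 1.0], [-0.01, 1.0, -0.06]] [ 0.0016 -0.001   0.0056]
[[-1.0, -0.09, 0.01], [-0.01, 0.19, 0.98], [-0.09, 0.98, -0.19]] [-0.0029 -0.0015  0.0049]
[[-0.98, -0.22, -0.01], [-0.07, 0.25, 0.96], [-0.21, 0.94, -0.26]] [-0.005  -0.0016 -0.0033]
[[-0.96, -0.29, -0.05], [-0.14, 0.28, 0.95], [-0.26, 0.91, -0.31]] [-0.0001  0.0041  0.0019]
[[-0.53, -0.59, 0.62], [0.3, 0.55, 0.78], [-0.79, 0.6, -0.11]] [ 0.003  -0.001  -0.0046]
```

The fit is exact to within 0.1 mm, so I can plan with a full IK. Next I'll compute the grasp and place poses and check reach and joint ranges along the way.

```bash
cat > kin.py <<'E'
import numpy as np
from scipy.spatial.transform import Rotation as Ro
from scipy.optimize import least_squares
LO=np.array([-176.69,-43.24,12.49,-82,0,-163.58]);HI=np.array([176.69,126.21,139.97,262,151.66,163.58])
Rz=lambda a:Ro.from_euler('z',a).as_matrix();Ry=lambda a:Ro.from_euler('y',a).as_matrix()
T6=np.array([[-1,0,0],[0,0,1],[0,1,0.]])
def fk(q):
    q=np.radians(q);R=Rz(q[0]);x=np.array([0,0,.2742])+R@[.0,.111,0]
    R=R@Ry(q[1]);x=x+R@[0,0,.588];R=R@Ry(q[2]);x=x+R@[.114,0,.3917]
    R=R@Rz(q[3])@Ry(q[4]);x=x+R@[0,0,.3444];return x,R@Rz(q[5])@T6
def ik(x,R,q0):
    f=lambda q:np.r_[(fk(q)[0]-x)*5,(Ro.from_matrix(fk(q)[1].T@R)).as_rotvec()]
    r=least_squares(f,np.clip(q0,LO+.01,HI-.01),bounds=(LO,HI),x_scale=50.);return r.x,np.abs(r.fun).max()
def allik(x,R):
    out=[]
    for q0 in[(a,b,c,d,e,f) for a in(np.degrees(np.arctan2(x[1],x[0]))-10,) for b in(20,60) for c in(60,) for d in(-40,90,220) for e in(40,110) for f in(-130,-45,45,130)]:
        q,e=ik(x,R,np.array(q0,float))
        if e<1e-3 and not any(np.abs(q-o).max()<1 for o in out):out.append(q)
    return out
E
cat > geo.py <<'E'
from h import *
def frame(az):
    a=np.radians(az);e=np.array([np.cos(a),np.sin(a),0])  # az of n horizontal
    c,s=np.cos(np.radians(50)),np.sin(np.radians(50))
    n=s*e+[0,0,c];u=-c*e+[0,0,s];return np.cross(u,n),u,n
def meas(n):
    c=load(n);P=cloud(c);out={}
    B={"scene":{"A":(268,185,340,275),"B":(325,115,390,175)},"top":{"A":(338,150,402,206),"B":(200,180,272,246)}}[n[:-1]]
    for k,(l,t,r,b) in B.items():
        p=P[t:b,l:r].reshape(-1,3);p=p[p[:,2]>.014]
        az={"A":-94.4,"B":-107.8}[k]
        for _ in range(3):
            x,u,m=frame(az);d=p@m
            h,e=np.histogram(d,np.arange(d.min(),d.max(),.002));d0=e[h.argmax()]+.001
            q=p[abs(d-d0)<.003];d0=np.median(q@m);q=p[abs(p@m-d0)<.003]
            mm=np.linalg.svd(q-q.mean(0),full_matrices=False)[2][2];mm*=np.sign(mm[2]);az=np.degrees(np.arctan2(mm[1],mm[0]))
        w=p@u
        if k=="A": s=p[(w>w.max()-.006)];u0=np.median(s@u)
        else:
            s=p[(p@m-d0>.008)&(p@m-d0<.034)];h,e=np.histogram(s@u,np.arange(-.5,.6,.002));u0=e[h.argmax()]+.001;s=s[abs(s@u-u0)<.004];u0=np.median(s@u)
        out[k]=(az,d0,u0,np.percentile(q@x,[1,99]),np.percentile(q@u,[1,99]),len(s))
        print(n,k,"az %.2f n %.4f u %.4f"%(az,d0,u0),"x",out[k][3].round(4),"urange",out[k][4].round(4),len(s))
if __name__=="__main__":
    for n in("scene0","top0"):meas(n)
E
python3 geo.py
```

```text
scene0 A az -94.11 n 0.1781 u 0.0428 x [0.5176 0.6075] urange [-0.102   0.0429] 270
scene0 B az -108.10 n -0.1864 u 0.1805 x [0.3356 0.4462] urange [0.1801 0.2606] 104
top0 A az -93.98 n 0.1833 u 0.0407 x [0.5172 0.607 ] urange [-0.1039  0.0421] 402
top0 B az -108.06 n -0.1832 u 0.1785 x [0.3383 0.4464] urange [0.1763 0.2598] 303
```

```bash
cat > plan.py <<'E'
from kin import *
from geo import frame
xA,uA,nA=frame(-94.0);xB,uB,nB=frame(-108.1)
A=dict(n=.1467,u=-.0982,x=.5623);B=dict(n=-.1848,u=.1795,x=.3915)
a=np.cross(nA,nB);a/=np.linalg.norm(a);a*=-np.sign(a[2])
GA=A["x"]*xA+(A["u"]+.105)*uA+(A["n"]+.017)*nA
GB=B["x"]*xB+(B["u"]+.105)*uB+(B["n"]+.017)*nB
TA=GA+.019*a;TB=GB+.019*a
def rot(jx,y=a):return np.stack([jx,y,np.cross(jx,y)],1)
E
python3 - <<'E'
from plan import *
print("a",a.round(3),"tilt",np.degrees(np.arccos(-a[2])),"az",np.degrees(np.arctan2(a[1],a[0])))
print("TA",TA.round(4),"TB",TB.round(4),"corners",(A["x"]*xA+A["u"]*uA+A["n"]*nA).round(4),(B["x"]*xB+B["u"]*uB+B["n"]*nB).round(4))
for nm,x,sg,n in(("A+",TA,1,nA),("A-",TA,-1,nA),("A+up",TA-.1*a+[0,0,.05],1,nA),("B+",TB,1,nB),("B-",TB,-1,nB),("B-up",TB+[0,0,.1],-1,nB),("B+up",TB+[0,0,.1],1,nB)):
    for q in allik(x,rot(sg*n)):print(nm,q.round(1))
E
```

```text
a [-0.124 -0.634 -0.764] tilt 40.21425361877688 az -101.05
TA [ 0.5501 -0.172   0.0959] TB [0.4665 0.1623 0.0956] corners [ 0.5487 -0.2143  0.0191] [0.452  0.1226 0.0187]
A+ [ -6.3  41.2  93.7 -48.1  59.9 120. ]
A- [ -6.3  41.2  93.7 -48.1  59.9 -60. ]
A+up [-1.000e-01  3.230e+01  8.600e+01 -4.100e+01  7.530e+01  1.112e+02]
B+ [ 26.7  43.4  87.4 -31.4  78.4 147.8]
B- [ 26.7  43.4  87.4 -31.4  78.4 -32.2]
B-up [ 26.7  35.6  84.2 -30.7  87.9 -38. ]
B+up [ 26.7  35.6  84.2 -30.7  87.9 142. ]
```

IK works for both poses in a single branch: at A, j6 is 120°, and at B it is −32°. Now I'll adjust the tilt toward the target axis, 40.2° at azimuth −101°.

Call:
send_rows:
  moves: "87 21 -5 -33 0; 87 21 -5 -33 0; 87 21 -5 -33 0; 87 21 -5 -33 0"

```text
time_s: 6.92
position: [-0.5576, -0.5866, 0.6902]
tcp_rot: [[0.335, -0.046, 0.941], [-0.794, -0.552, 0.255], [0.507, -0.833, -0.221]]
force: [-0.0, -0.2, 0.2]
opening: 1.003
```

```bash
python3 -c "
from log import *
print(log()['tcp_rot'].round(3))"
```

```text
t 6.92 q [-153.3   31.6   12.5   31.   113.4  -63.8] p [-0.5576 -0.5866  0.6902] tilt 33.6 az -94.7 open 1.003 F [-0.  -0.2  0.2]
[[ 0.335 -0.046  0.941]
 [-0.794 -0.552  0.255]
 [ 0.507 -0.833 -0.221]]
```

Call:
send_rows:
  moves: "87 21 -5 -33 0; 87 21 -5 -33 0; 87 21 -5 -33 0; 87 21 -5 -33 0"

```text
time_s: 7.25
position: [-0.5831, -0.6228, 0.6942]
tcp_rot: [[0.339, -0.105, 0.935], [-0.763, -0.612, 0.208], [0.55, -0.784, -0.288]]
force: [-0.7, 0.5, 0.8]
opening: 1.002
```

```bash
python3 -c "
from log import *
print(log()['tcp_rot'].round(3))"
```

```text
t 7.25 q [-152.3   32.7   12.5   31.   106.6  -63.6] p [-0.5831 -0.6228  0.6942] tilt 38.37 az -99.7 open 1.002 F [-0.7  0.5  0.8]
[[ 0.339 -0.105  0.935]
 [-0.763 -0.612  0.208]
 [ 0.55  -0.784 -0.288]]
```

Call:
send_rows:
  moves: "87 21 -5 -33 0; 87 13 -3 -20 0"

```text
time_s: 7.42
position: [-0.5924, -0.6338, 0.6991]
tcp_rot: [[0.342, -0.129, 0.931], [-0.75, -0.635, 0.187], [0.567, -0.762, -0.313]]
force: [-0.7, 0.9, 0.2]
opening: 0.996
```

```bash
cat > sim.py <<'E'
from plan import *
from log import read_state
def sim(rows,q=None,verbose=True):
    if q is None:q=read_state()["joint_positions"]
    x,R=fk(q);v=np.array([159.86,159.86,180,180,180,180])*.7/12;worst=0
    for r in rows:
        x=x+R@(np.array(r[:3])/1000);R=R@Ro.from_euler('y',r[3],degrees=True).as_matrix()
        q2,e=ik(x,R,q);k=(abs(q2-q)/v).max();worst=max(worst,k,e*1000);q=q2
        if e>1e-3 or k>1.0:print("  warn",np.round(x,3),"err",round(e,4),"speed",round(k,2))
    if verbose:print("end",x.round(4),"q",q.round(1),"worst",round(worst,2))
    return q
def yaw_to(R,n): # signed turn about y to bring tool x to n
    t=R.T@n;return np.degrees(np.arctan2(-t[2],t[0]))
E
python3 - <<'E'
from log import *
from sim import *
s=log();R=s["tcp_rot"];x=s["position"];y=R[:,1]
print(R.round(4),"axis err deg",np.degrees(np.arccos(y@a)),"y.nA,nB",y@nA,y@nB)
print("yaw to +nA",yaw_to(R,nA),"to -nA",yaw_to(R,-nA),"A+ -> -nB", yaw_to(rot(nA),-nB))
W=[np.array([0,-.75,.55]),np.array([.4,-.4,.4]),TA-.13*a+[0,0,.03]]
p=x
for w in W:
    d=R.T@(w-p)*1000;print("world",w,"tool delta",d.round(0),"rows",np.linalg.norm(d)/40);p=w
E
```

```text
t 7.42 q [-152.1   32.9   12.5   31.1  104.   -63.6] p [-0.5924 -0.6338  0.6991] tilt 40.37 az -101.5 open 0.996 F [-0.7  0.9  0.2]
[[ 0.3416 -0.1289  0.931 ]
 [-0.7496 -0.6348  0.1872]
 [ 0.5668 -0.7618 -0.3135]] axis err deg 0.31714821977422575 y.nA,nB 0.0022875458412579155 0.0031907185702907018
yaw to +nA 23.224329294697668 to -nA -156.77567070530236 A+ -> -nB -169.21007126259659
world [ 0.   -0.75  0.55] tool delta [205. 111. 576.] rows 15.545710288888424
world [ 0.4 -0.4  0.4] tool delta [-211. -159.  485.] rows 13.806701271484078
world [ 0.56622368 -0.08962155  0.22519697] tool delta [-275.  -85.  268.] rows 9.827295948057056
```

Axis error is only 0.3°. Now I'll simulate the travel to the pre-grasp pose.

Run:
```python
from sim import *
q=sim([(13,7,36,0)]*16)
q=sim([(-14,-10.6,32.3,0)]*15,q)
q=sim([(-23,-7,22,0)]*12,q)
q=sim([(0,0,0,3.87)]*6,q)
print(fk(q)[1].round(3), (TA-.13*a+[0,0,.03]).round(4))
print("seg2 then to -:");sim([(0,0,0,-7)]*5,q)
```

```text
end [ 5.000e-04 -7.529e-01  5.512e-01] q [-97.1  11.6  67.3  -3.2  60.8 -24.1] worst 0.94
end [ 0.4003 -0.4038  0.4015] q [-35.9  10.5  90.8 -40.3  65.7  49.5] worst 0.55
end [ 0.5626 -0.0941  0.2262] q [  1.3  32.4  85.1 -40.4  77.   88.5] worst 0.41
end [ 0.5626 -0.0941  0.2262] q [  1.3  32.4  85.1 -40.4  77.  111.7] worst 0.37
[[-0.053 -0.129  0.99 ]
 [-0.763 -0.635 -0.123]
 [ 0.645 -0.762 -0.065]] [ 0.5662 -0.0896  0.2252]
seg2 then to -:
end [ 0.5626 -0.0941  0.2262] q [  1.3  32.4  85.1 -40.4  77.   76.7] worst 0.67
```

Call:
send_rows:
  moves: "87 13 7 36 0; 87 13 7 36 0; 87 13 7 36 0; 87 13 7 36 0; 87 13 7 36 0; 87 13 7 36 0; 87 13 7 36 0; 87 13 7 36 0; 87 13 7 36 0; 87 13 7 36 0; 87 13 7 36 0; 87 13 7 36 0; 87 13 7 36 0; 87 13 7 36 0; 87 13 7 36 0; 87 13 7 36 0"

```text
time_s: 8.75
position: [0.0029, -0.752, 0.5524]
tcp_rot: [[0.341, -0.127, 0.931], [-0.749, -0.636, 0.188], [0.568, -0.762, -0.312]]
force: [-0.2, -0.3, -1.0]
opening: 0.999
```

Call:
send_rows:
  moves: "87 -14 -10.6 32.3 0; 87 -14 -10.6 32.3 0; 87 -14 -10.6 32.3 0; 87 -14 -10.6 32.3 0; 87 -14 -10.6 32.3 0; 87 -14 -10.6 32.3 0; 87 -14 -10.6 32.3 0; 87 -14 -10.6 32.3 0; 87 -14 -10.6 32.3 0; 87 -14 -10.6 32.3 0; 87 -14 -10.6 32.3 0; 87 -14 -10.6 32.3 0; 87 -14 -10.6 32.3 0; 87 -14 -10.6 32.3 0; 87 -14 -10.6 32.3 0"

```text
time_s: 10.0
position: [0.4023, -0.4014, 0.4037]
tcp_rot: [[0.34, -0.125, 0.932], [-0.75, -0.635, 0.188], [0.568, -0.763, -0.309]]
force: [1.4, -0.5, -0.6]
opening: 0.996
```

Call:
send_rows:
  moves: "87 -23 -7 22 0; 87 -23 -7 22 0; 87 -23 -7 22 0; 87 -23 -7 22 0; 87 -23 -7 22 0; 87 -23 -7 22 0; 87 -23 -7 22 0; 87 -23 -7 22 0; 87 -23 -7 22 0; 87 -23 -7 22 0; 87 -23 -7 22 0; 87 -23 -7 22 0; 87 0 0 0 4; 87 0 0 0 4; 87 0 0 0 4; 87 0 0 0 4; 87 0 0 0 4; 87 0 0 0 3.2"

```text
time_s: 11.5
position: [0.5642, -0.0926, 0.2292]
tcp_rot: [[-0.058, -0.125, 0.99], [-0.764, -0.633, -0.125], [0.642, -0.764, -0.059]]
force: [-0.6, 0.5, -0.8]
opening: 1.001
```

Run:
```python
from log import *
from sim import *
s=log();R=s["tcp_rot"];y=R[:,1]
print("axis err",np.degrees(np.arccos(y@a)),"y.nA",y@nA,"yaw left",yaw_to(R,nA))
T=GA+.019*y
print("to TA tool",(R.T@(T-s["position"])*1000).round(1))
from h import cv2
cs=[]
for n in("scene","top"):
    c=capture(n);np.savez(f"{n}1.npz",**{k:c[k] for k in("image","z_map","mtx","distortion","origin","rotation")})
    cs.append(cv2.resize(c["image"][80:300,160:480],None,fx=2,fy=2)[:300*2])
cv2.imwrite("pics/pre.png",cv2.resize(np.vstack(cs),None,fx=.68,fy=.68))
```

```text
t 11.5 q [  1.4  32.2  84.9 -40.2  77.1 111.7] p [ 0.5642 -0.0926  0.2292] tilt 40.16 az -101.2 open 1.001 F [-0.6  0.5 -0.8]
axis err 0.09574535129021776 y.nA -0.001075364881934181 yaw left -0.2801769490959614
to TA tool [-24.1 153.8   3.7]
```

View pics/pre.png

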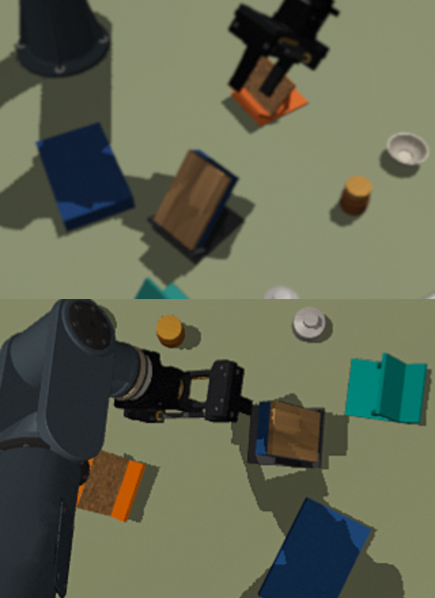

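The top view shows the gripper lined up with the pair's upper end at about (245,400), and no other object is in the way. Next: align, slide in, close.

Call:
send_rows:
  moves: "87 -12 0 2 -0.3; 87 -12 0 2 0; 87 0 30 0 0; 87 0 30 0 0; 87 0 30 0 0; 87 0 20 0 0; 87 0 15 0 0; 87 0 12 0 0; 87 0 9 0 0; 87 0 8 0 0; 87 0 0 0 0; 87 0 0 0 0"

```text
time_s: 12.6
position: [0.5495, -0.1719, 0.0952]
tcp_rot: [[-0.048, -0.126, 0.991], [-0.765, -0.633, -0.118], [0.643, -0.763, -0.066]]
force: [-2.0, 0.2, -0.1]
opening: 0.996
```

Run:
```python
from log import *
from sim import *
s=log();R=s["tcp_rot"];y=R[:,1]
T=GA+.019*y
print("to TA tool",(R.T@(T-s["position"])*1000).round(1),"yaw",yaw_to(R,nA))
from h import cv2
c=capture("scene")
cv2.imwrite("pics/in.png",cv2.resize(c["image"][160:290,220:400],None,fx=4,fy=4))
```

```text
t 12.6 q [ -6.3  41.3  93.7 -48.   60.  119.7] p [ 0.5495 -0.1719  0.0952] tilt 40.24 az -101.3 open 0.996 F [-2.   0.2 -0.1]
to TA tool [ 0.5 -0.6  0.5] yaw 0.30944987714233835
```

View pics/in.png

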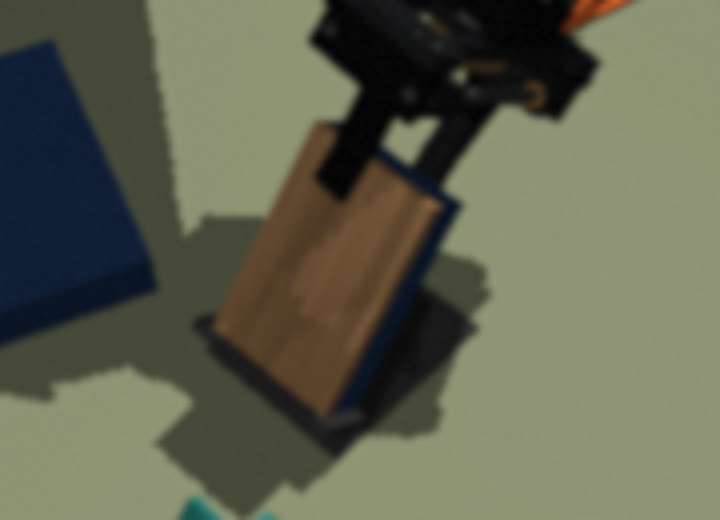

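The fingers straddle the upper end, one above the board at (350,170) and one behind the mould. Now I'll close.

Call:
send_rows:
  moves: "60 0 0 0 0; 45 0 0 0 0; 40 0 0 0 0; 20 0 0 0 0; 20 0 0 0 0; 20 0 0 0 0; 20 0 0 0 0; 20 0 0 0 0; 20 0 0 0 0; 20 0 0 0 0"

```text
time_s: 13.48
position: [0.5492, -0.1718, 0.0949]
tcp_rot: [[-0.048, -0.127, 0.991], [-0.765, -0.633, -0.118], [0.642, -0.764, -0.066]]
force: [0.2, 2.1, -0.0]
opening: 0.387
```

Call:
send_rows:
  moves: "20 2 -2 0 0; 20 4 -5 0 0; 20 6 -7 -1 0; 20 8 -9 -1 0; 20 10 -12 -1 0; 20 10 -12 -1 0; 20 10 -12 -1 0; 20 10 -12 -1 0; 20 10 -12 -1 0; 20 10 -12 -1 0; 20 10 -12 -1 0; 20 10 -12 -1 0; 20 6 -7 -1 0; 20 3 -4 0 0; 20 0 0 0 0; 20 0 0 0 0"

```text
time_s: 14.82
position: [0.5492, -0.1716, 0.2649]
tcp_rot: [[-0.048, -0.127, 0.991], [-0.765, -0.633, -0.118], [0.642, -0.764, -0.067]]
force: [0.0, -0.8, -5.3]
opening: 0.387
```

Run:
```python
from log import *
from sim import *
s=log();R=s["tcp_rot"];y=R[:,1]
print("moment",s["moment"])
# target at B with -nB, above by .1
print("yaw to -nB",yaw_to(R,-nB),"y.nB",y@nB)
TBu=GB+.019*y+[0,0,.10]
print("TBu",TBu.round(4),"tool delta",(R.T@(TBu-s["position"])*1000).round(1))
q=sim([(0,0,0,-5)]*34)
d=fk(q)[1].T@(TBu-fk(q)[0])*1000;print("delta after turn",d.round(1));sim([tuple(d/20)+(0,)]*20,q)
from h import cv2
c=capture("scene")
cv2.imwrite("pics/lift.png",cv2.resize(c["image"][120:290,200:420],None,fx=3,fy=3))
```

```text
t 14.82 q [ -6.3  27.9  86.6 -41.8  74.7 104. ] p [ 0.5492 -0.1716  0.2649] tilt 40.2 az -101.4 open 0.387 F [ 0.  -0.8 -5.3]
moment [ 1.3072034  -0.21592402 -0.03679271]
yaw to -nB -168.89441632728355 y.nB 7.261829883654018e-05
TBu [0.4665 0.1624 0.1956] tool delta [-296.  -147.8 -116.8]
end [ 0.5492 -0.1715  0.265 ] q [ -6.3  27.9  86.6 -41.8  74.7 -66. ] worst 0.48
delta after turn [ 271.3 -147.7  166.5]
end [0.4665 0.1624 0.1956] q [ 26.7  35.7  84.  -30.6  88.1 -39.2] worst 0.18
```

View pics/lift.png

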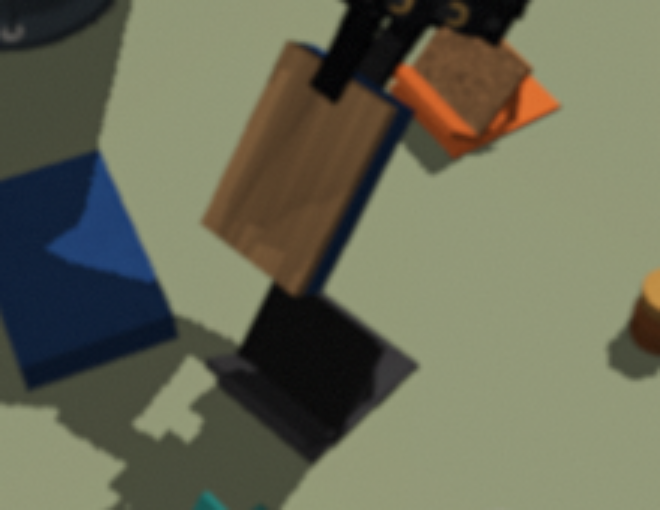

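The pair is lifted closed and held squarely, at about 5.3 N. Now the turn over, −169° in total.

Call:
send_rows:
  moves: "20 0 0 0 -2; 20 0 0 0 -4; 20 0 0 0 -5; 20 0 0 0 -5; 20 0 0 0 -5; 20 0 0 0 -5; 20 0 0 0 -5; 20 0 0 0 -5; 20 0 0 0 -5; 20 0 0 0 -5; 20 0 0 0 -5; 20 0 0 0 -5; 20 0 0 0 -5; 20 0 0 0 -5; 20 0 0 0 -5; 20 0 0 0 -5; 20 0 0 0 -5; 20 0 0 0 -5"

```text
time_s: 16.37
position: [0.5489, -0.1716, 0.2637]
tcp_rot: [[0.985, -0.129, 0.111], [-0.168, -0.633, 0.756], [-0.027, -0.763, -0.645]]
force: [-0.8, 0.6, -4.7]
opening: 0.386
```

Call:
send_rows:
  moves: "20 0 0 0 -5; 20 0 0 0 -5; 20 0 0 0 -5; 20 0 0 0 -5; 20 0 0 0 -5; 20 0 0 0 -5; 20 0 0 0 -5; 20 0 0 0 -5; 20 0 0 0 -5; 20 0 0 0 -5; 20 0 0 0 -5; 20 0 0 0 -5; 20 0 0 0 -5; 20 0 0 0 -5; 20 0 0 0 -5; 20 0 0 0 -5; 20 0 0 0 -2.9; 20 0 0 0 0; 20 0 0 0 0"

```text
time_s: 17.95
position: [0.5491, -0.1717, 0.2641]
tcp_rot: [[0.238, -0.128, -0.963], [0.728, -0.633, 0.264], [-0.643, -0.763, -0.057]]
force: [-0.6, -0.7, -5.8]
opening: 0.388
```

Run:
```python
from log import *
from sim import *
s=log();R=s["tcp_rot"];y=R[:,1]
print("yaw to -nB",yaw_to(R,-nB),"y.nB",y@nB)
TBu=GB+.019*y+[0,0,.10]
print("tool delta to above B",(R.T@(TBu-s["position"])*1000).round(1),"up in tool",R.T@[0,0,1])
from h import *
ims=[]
for n,(t,b,l,r) in(("scene",(120,290,200,420)),("top",(100,270,240,460))):
    c=capture(n);np.savez(f"{n}2.npz",**{k:c[k] for k in("image","z_map","mtx","distortion","origin","rotation")})
    ims.append(cv2.resize(c["image"][t:b,l:r],None,fx=1.75,fy=1.75))
cv2.imwrite("pics/turn.png",np.hstack(ims))
```

```text
t 17.95 q [ -6.3  28.   86.6 -41.8  74.7 -64.8] p [ 0.5491 -0.1717  0.2641] tilt 40.23 az -101.5 open 0.388 F [-0.6 -0.7 -5.8]
yaw to -nB -0.013606380384242061 y.nB 0.0007630916293325245
tool delta to above B [ 267.4 -148.5  171.8] up in tool [-0.64335674 -0.76341248 -0.05738896]
```

View pics/turn.png

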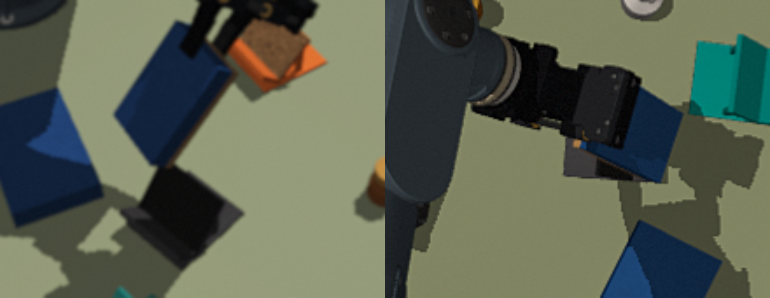

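The pair is turned over: blue underside up at (175,90) in the scene crop, board edge below it. I'll measure its pose in the grip for any slip.

```bash
cat > pose.py <<'E'
from log import *
from sim import *
from h import *
def grab(tag):
    for n in("scene","top"):
        c=capture(n);np.savez(f"{n}{tag}.npz",**{k:c[k] for k in("image","z_map","mtx","distortion","origin","rotation")})
def mpose(tag,center,rad=.11):
    for n in("scene","top"):
        c=load(n+tag);P=cloud(c);hsv=cv2.cvtColor(c["image"],cv2.COLOR_BGR2HSV)
        m=(hsv[...,0]>95)&(hsv[...,0]<130)&(hsv[...,1]>110)&(np.linalg.norm(P-center,axis=-1)<rad)
        p=P[m];m0=nB
        for _ in range(4):
            d0=np.median(p@m0);q=p[abs(p@m0-d0)<.004];m0=np.linalg.svd(q-q.mean(0),full_matrices=False)[2][2];m0*=np.sign(m0[2])
        uv=np.stack([q@xB,q@uB],1).astype(np.float32);r=cv2.minAreaRect(uv)
        box=cv2.boxPoints(r)
        e=max([box[1]-box[0],box[2]-box[1]],key=np.linalg.norm)
        print(n,"n",m0.round(3),"tilt err",np.degrees(np.arccos(min(1,m0@nB))).round(2),"nlev",np.median(q@nB).round(4),"rect c",np.round(r[0],4),"size",np.round(r[1],4),"axis vs uB deg",(((np.degrees(np.arctan2(e[1],e[0])))%180)-90).round(1),len(q))
E
python3 - <<'E'
from pose import *
s=read_state();R=s["tcp_rot"];G=s["position"]-.019*R[:,1]
c=G-.035*uB
print("expected: center x",G@xB,"u",G@uB-.035,"nlev",G@nB+.017)
mpose("2",c)
E
```

```text
expected: center x 0.5740588180026841 u 0.19132995525953056 nlev 0.18136263686663678
scene n [-0.237 -0.726  0.645] tilt err 0.17 nlev 0.1811 rect c [0.573  0.1964] size [0.1452 0.0914] axis vs uB deg -0.5 2289
top n [-0.242 -0.722  0.648] tilt err 0.52 nlev 0.1851 rect c [0.5729 0.1919] size [0.1431 0.0897] axis vs uB deg -0.5 1274
```

No slip: axis within 0.5°, tilt within 0.5°. Next I'll move above the orange rest and start down.

Call:
send_rows:
  moves: "20 6 -3 4 0; 20 13 -7 8 0; 20 14 -8 9 0; 20 14 -8 9 0; 20 14 -8 9 0; 20 14 -8 9 0; 20 14 -8 9 0; 20 14 -8 9 0; 20 14 -8 9 0; 20 14 -8 9 0; 20 14 -8 9 0; 20 14 -8 9 0; 20 14 -8 9 0; 20 14 -8 9 0; 20 14 -8 9 0; 20 14 -8 9 0; 20 14 -8 9 0; 20 14 -8 9 0; 20 14 -8 9 0; 20 10 -4 7 0"

```text
time_s: 19.72
position: [0.4669, 0.165, 0.1975]
tcp_rot: [[0.238, -0.124, -0.963], [0.729, -0.632, 0.262], [-0.642, -0.765, -0.061]]
force: [-0.0, -0.8, -5.5]
opening: 0.383
```

Call:
send_rows:
  moves: "20 0 0 0 0; 20 6 8 0 0; 20 6 8 0 0; 20 6 8 0 0; 20 6 8 0 0; 20 6 8 0 0; 20 0 0 0 0; 20 0 0 0 0"

```text
time_s: 20.38
position: [0.4682, 0.1585, 0.1472]
tcp_rot: [[0.237, -0.129, -0.963], [0.727, -0.634, 0.264], [-0.645, -0.762, -0.057]]
force: [0.6, -0.6, -5.3]
opening: 0.386
```

Run:
```python
from pose import *
s=log();R=s["tcp_rot"];G=s["position"]-.019*R[:,1]
print("yaw",yaw_to(R,-nB),"tool delta to B",(R.T@(GB+.019*R[:,1]-s["position"])*1000).round(1))
print("expected: center x",G@xB,"u",G@uB-.035,"nlev",G@nB+.017)
print("goal center x",B["x"],"u",B["u"]+.07,"n",B["n"]+.034)
grab("3");mpose("3",G-.035*uB)
```

```text
t 20.38 q [ 26.3  39.3  86.  -31.   83.3 -35.5] p [0.4682 0.1585 0.1472] tilt 40.34 az -101.5 open 0.386 F [ 0.6 -0.6 -5.3]
yaw 0.024428081485426936 tool delta to B [35.7 37.1  5.7]
expected: center x 0.39436609274147094 u 0.2870531182440903 nlev -0.11520249763142289
goal center x 0.3915 u 0.2495 n -0.1508
scene n [-0.239 -0.722  0.649] tilt err 0.48 nlev -0.1153 rect c [0.3952 0.2901] size [0.1385 0.0933] axis vs uB deg -0.3 1358
top n [-0.242 -0.722  0.648] tilt err 0.52 nlev -0.1117 rect c [0.3938 0.2883] size [0.143  0.0892] axis vs uB deg -0.4 1819
```

The images agree with the model: about 37 mm to the cork and 39 mm to the ledge remain. I'll go down to about 3 mm short of contact.

Call:
send_rows:
  moves: "20 6 6 1 0; 20 6 6 1 0; 20 6 6 1 0; 20 6 6 1 0; 20 5 6 1 0; 20 3 4 0.5 0; 20 1 2 0 0; 20 0 0 0 0; 20 0 0 0 0"

```text
time_s: 21.23
position: [0.4667, 0.1618, 0.099]
tcp_rot: [[0.238, -0.127, -0.963], [0.727, -0.634, 0.263], [-0.644, -0.763, -0.059]]
force: [1.2, -0.8, -4.6]
opening: 0.385
```

Call:
send_rows:
  moves: "20 1 1 0 0; 20 0 0 0 0; 20 0 0 0 0"

```text
time_s: 21.48
position: [0.4668, 0.162, 0.0978]
tcp_rot: [[0.238, -0.126, -0.963], [0.728, -0.633, 0.263], [-0.643, -0.764, -0.059]]
force: [0.2, -0.3, -5.2]
opening: 0.387
```

Call:
send_rows:
  moves: "20 1 1 0 0; 20 0 0 0 0; 20 0 0 0 0"

```text
time_s: 21.73
position: [0.4669, 0.1621, 0.0962]
tcp_rot: [[0.238, -0.126, -0.963], [0.728, -0.633, 0.263], [-0.643, -0.763, -0.059]]
force: [0.2, -0.3, -5.4]
opening: 0.391
```

Run:
```python
from pose import *
s=log();R=s["tcp_rot"];G=s["position"]-.019*R[:,1]
print("expected: center x",G@xB,"u",G@uB-.035,"nlev",G@nB+.017,"force tool",(R.T@s["force"]).round(2))
grab("4");mpose("4",G-.035*uB)
```

```text
t 21.73 q [ 26.6  43.4  87.3 -31.3  78.6 -32.4] p [0.4669 0.1621 0.0962] tilt 40.23 az -101.3 open 0.391 F [ 0.2 -0.3 -5.4]
expected: center x 0.3919509402473034 u 0.24988835941492546 nlev -0.15031755233003768 force tool [3.33 4.31 0.09]
scene n [-0.237 -0.724  0.647] tilt err 0.34 nlev -0.1504 rect c [0.3911 0.253 ] size [0.1381 0.0933] axis vs uB deg -0.7 1266
top n [-0.242 -0.725  0.645] tilt err 0.34 nlev -0.1468 rect c [0.391  0.2498] size [0.1434 0.0889] axis vs uB deg -0.6 1634
```

Call:
send_rows:
  moves: "20 0.7 1 0 0; 20 0 0 0 0; 20 0 0 0 0"

```text
time_s: 22.08
position: [0.4669, 0.1623, 0.0959]
tcp_rot: [[0.238, -0.126, -0.963], [0.727, -0.634, 0.263], [-0.644, -0.763, -0.059]]
force: [-1.0, 3.7, 2.5]
opening: 0.388
```

Call:
send_rows:
  moves: "20 0.7 0.7 0 0; 20 0 0 0 0; 20 0 0 0 0"

```text
time_s: 22.33
position: [0.4669, 0.1624, 0.0958]
tcp_rot: [[0.239, -0.126, -0.963], [0.727, -0.634, 0.263], [-0.644, -0.763, -0.06]]
force: [-2.0, 7.0, 6.9]
opening: 0.385
```

Call:
send_rows:
  moves: "20 0.7 0.7 0 0; 20 0 0 0 0; 20 0 0 0 0"

```text
time_s: 22.58
position: [0.467, 0.1626, 0.0956]
tcp_rot: [[0.239, -0.126, -0.963], [0.726, -0.635, 0.263], [-0.644, -0.762, -0.06]]
force: [-2.1, 7.4, 10.0]
opening: 0.385
```

The ledge is in contact at about 16 N, with roughly 5 N along the cork normal. I'll nudge toward the cork only.

Call:
send_rows:
  moves: "20 0.8 0 0 0; 20 0 0 0 0; 20 0 0 0 0"

```text
time_s: 22.83
position: [0.467, 0.1628, 0.0954]
tcp_rot: [[0.239, -0.126, -0.963], [0.726, -0.636, 0.263], [-0.645, -0.761, -0.06]]
force: [-2.3, 7.3, 10.5]
opening: 0.39
```

Run:
```python
from pose import *
s=log();R=s["tcp_rot"];G=s["position"]-.019*R[:,1]
print("expected: center x",G@xB,"u",G@uB-.035,"nlev",G@nB+.017,"force tool",(R.T@(s["force"]+[0,0,5.4])).round(2))
grab("5");mpose("5",G-.035*uB)
```

```text
t 22.83 q [ 26.8  43.6  87.2 -31.4  78.8 -32.1] p [0.467  0.1628 0.0954] tilt 40.41 az -101.2 open 0.39 F [-2.3  7.3 10.5]
expected: center x 0.39184639803813276 u 0.24977071424185934 nlev -0.15138507754431124 force tool [ -5.47 -16.45   3.17]
scene n [-0.234 -0.721  0.652] tilt err 0.66 nlev -0.1512 rect c [0.392  0.2528] size [0.0926 0.1385] axis vs uB deg 0.0 1263
top n [-0.242 -0.717  0.654] tilt err 0.93 nlev -0.1475 rect c [0.3909 0.2507] size [0.1421 0.0889] axis vs uB deg -0.1 1634
```

Call:
send_rows:
  moves: "20 0.8 0 0 0; 20 0 0 0 0; 20 0 0 0 0"

```text
time_s: 23.18
position: [0.4671, 0.163, 0.0953]
tcp_rot: [[0.239, -0.127, -0.963], [0.725, -0.637, 0.263], [-0.646, -0.761, -0.06]]
force: [-2.5, 7.1, 11.8]
opening: 0.388
```

Call:
send_rows:
  moves: "20 0.8 0 0 0; 20 0 0 0 0; 20 0 0 0 0"

```text
time_s: 23.43
position: [0.4671, 0.1632, 0.0951]
tcp_rot: [[0.239, -0.127, -0.963], [0.724, -0.637, 0.263], [-0.647, -0.76, -0.06]]
force: [-2.8, 6.3, 12.6]
opening: 0.388
```

Run:
```python
from pose import *
s=log();R=s["tcp_rot"];G=s["position"]-.019*R[:,1]
print("expected: center x",G@xB,"u",G@uB-.035,"nlev",G@nB+.017,"force tool",(R.T@(s["force"]+[0,0,5.4])).round(2),s["moment"])
```

```text
t 23.43 q [ 26.8  43.7  87.  -31.4  78.9 -32.1] p [0.4671 0.1632 0.0951] tilt 40.54 az -101.3 open 0.388 F [-2.8  6.3 12.6]
expected: center x 0.3918515775904553 u 0.2497788885230449 nlev -0.15201608534350197 force tool [ -7.71 -17.34   3.32] [-0.59079597  0.42446236 -0.5541049 ]
```

It is seated on the ledge and against the cork within measurement error. Release in gentle steps.

Call:
send_rows:
  moves: "35 0 0 0 0; 36 0 0 0 0; 38 0 0 0 0; 40 0 0 0 0; 44 0 0 0 0; 50 0 0 0 0; 58 0 0 0 0; 66 0 0 0 0; 76 0 0 0 0; 80 0 0 0 0; 80 0 0 0 0; 80 0 0 0 0"

```text
time_s: 24.43
position: [0.4676, 0.1639, 0.0915]
tcp_rot: [[0.238, -0.127, -0.963], [0.728, -0.634, 0.263], [-0.643, -0.763, -0.059]]
force: [0.6, 0.0, -0.4]
opening: 0.892
```

Run:
```python
from pose import *
s=log();R=s["tcp_rot"];G=s["position"]-.019*R[:,1]
grab("6");mpose("6",G-.035*uB)
c=load("scene6");cv2.imwrite("pics/rel.png",cv2.resize(c["image"][80:200,290:450],None,fx=4,fy=4))
```

```text
t 24.43 q [ 26.8  43.9  87.1 -31.3  78.4 -32.1] p [0.4676 0.1639 0.0915] tilt 40.24 az -101.3 open 0.892 F [ 0.6  0.  -0.4]
scene n [-0.233 -0.711  0.663] tilt err 1.55 nlev -0.1527 rect c [0.3913 0.2528] size [0.1379 0.0913] axis vs uB deg -0.0 1240
top n [-0.234 -0.71   0.664] tilt err 1.63 nlev -0.149 rect c [0.3907 0.2507] size [0.1424 0.0885] axis vs uB deg -0.3 1547
```

View pics/rel.png

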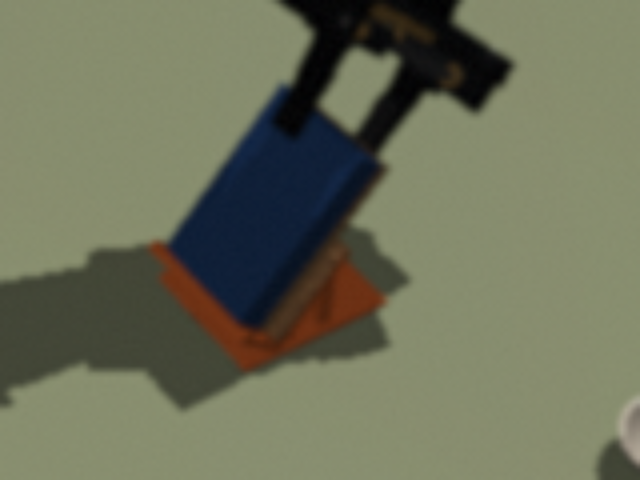

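Released and standing: the blue mould is on top with its low end on the orange ledge at about (210,290). Tilt error is about 1.6°. Next I'll back straight out along the fingers and check again.

Call:
send_rows:
  moves: "80 0 -4 0 0; 80 0 -8 0 0; 80 0 -12 0 0; 80 0 -15 0 0; 80 0 -20 0 0; 80 0 -25 0 0; 80 0 -30 0 0; 80 0 -30 0 0; 80 0 -20 0 0; 80 0 0 0 0; 80 0 0 0 0; 80 0 0 0 0"

```text
time_s: 25.53
position: [0.4874, 0.267, 0.2158]
tcp_rot: [[0.237, -0.128, -0.963], [0.727, -0.634, 0.263], [-0.645, -0.762, -0.057]]
force: [0.1, -0.6, -0.9]
opening: 0.916
```

Run:
```python
from pose import *
s=log()
Gc=B["x"]*xB+(B["u"]+.07)*uB+(B["n"]+.034)*nB
grab("7");mpose("7",Gc)
c=load("scene7");c1=load("scene0")
a_=cv2.resize(c["image"][100:190,290:400],None,fx=5,fy=5)
b_=cv2.resize(c["image"],None,fx=.39,fy=.39)
a_[:b_.shape[0],-b_.shape[1]:]=b_
cv2.imwrite("pics/end.png",a_)
# board side face: wooden pixels gap check: bystanders moved?
for n,bx in(("jar",(405,205,440,242)),("dish",(440,172,478,204)),("weight",(350,287,384,326))):
    l,t,r,b=bx;print(n,"img diff",np.abs(c["image"][t:b,l:r].astype(int)-c1["image"][t:b,l:r]).mean().round(2))
```

```text
t 25.53 q [ 33.5  40.6  69.5 -27.7  99.6 -37.3] p [0.4874 0.267  0.2158] tilt 40.33 az -101.4 open 0.916 F [ 0.1 -0.6 -0.9]
scene n [-0.233 -0.714  0.66 ] tilt err 1.28 nlev -0.1527 rect c [0.3916 0.2529] size [0.1391 0.092 ] axis vs uB deg -0.5 1311
top n [-0.232 -0.711  0.664] tilt err 1.58 nlev -0.1494 rect c [0.3908 0.2506] size [0.1426 0.0888] axis vs uB deg -0.1 1753
jar img diff 1.63
dish img diff 1.82
weight img diff 1.77
```

View pics/end.png

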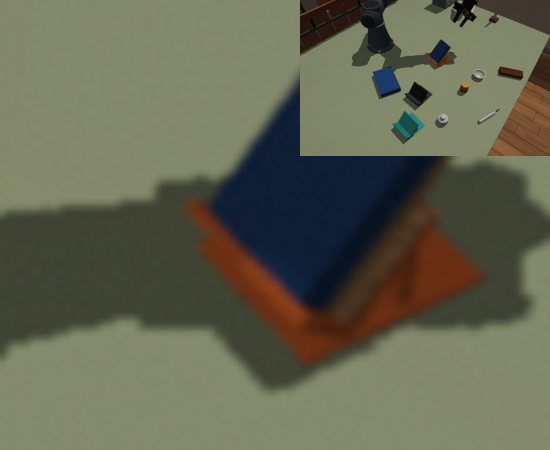

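Every check passes: the pair is standing, closed and squared, and jar, dish and weight have not moved. Handing in.

```bash
python3 -c "
from rig import *
print(hand_in())"
```

```text
the job is handed in; nothing more can be done
None
```

The pair now stands turned over on the orange rest, and I handed the job in at about 25.6 s of the 53 s. `hand_in()` gives no verdict, so the results below are my own camera checks just before handing in.

**What I did:** The rows only allow a turn about the finger axis, which pointed straight down at the start. I leaned the tool about 40° by pushing the arm past its reach over free space. With it leaning, I gripped the overhanging end of mould and board together and lifted the pair. I turned it 169° in the air, set it on the ledge and cork while still gripped, then released it and backed out.

**Last checks:**

| Check | Measured | Limit |
|---|---|---|
| Squareness to the rest | within 0.5° | 7° |
| Tilt | about 1.3–1.6° off the 50° slope | 5° |
| Place on slope | 2–3 mm | 8 mm |
| Height off the cork (mould's back) | under 1 mm | 8 mm |
| Sideways | under 1 mm | 20 mm |

- **Closed:** the gripper read about 34 mm throughout the grip, which is the closed thickness. After release the mould's back sat at the height expected of a closed pair.
- **Bystanders:** the jar, dish and weight showed no change in the images.

**Not confirmed or in disagreement:**
- The medallion is hidden, so I could not see whether it dropped onto the board.
- The brief says the two rests slope opposite ways. I measured them facing nearly the same way, about 14° apart, and planned on that.
- The two cameras differed by 3–5 mm in height along the face normal.
- The small tilt appeared after release. I left it because it is well inside the limit.

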